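# Refit the lens of a desk magnifier

### The arm

A 7-joint arm with a two-finger parallel gripper is mounted at the origin on the work surface. World frame = base frame: x ahead of the robot, y to its left, z up, the work surface at z = 0. Lengths are in m, angles in rad, forces in N, time in s.
With the tool pointing down it reaches from about 0.425 to 0.875 m from the base axis. Payload 8.4 kg.
Tool frame: the origin (TCP) lies between the finger pads; the fingertips stand 14 mm ahead of it and the grasp point (between the pads) lies 5 mm behind it; z points along the fingers, y is the line along which they close (so a half turn about z gives the same grasp; the last joint's range is limited). The gripper opens to 85 mm and grips with 20 to 120 N. Pads are 22 mm wide; open, the fingers measure 114 mm over their backs; the gripper's body (76 mm by 85 mm) begins 54 mm behind the grasp point. The pads swing forward as they close: fully open they stand 13 mm farther back than shut.
Start: joints at [1.074, 0.333, 0.04, 1.465, -0.013, 1.343, -0.059], TCP at [0.252, -0.599, 0.245] pointing down, gripper open.
Joint ranges: [-2.58, 2.58], [-0.38, 2.09], [-1.3, 1.39], [0.25, 2.4], [-1.5, 4.64], [0.08, 2.09], [-2.65, 2.65]. Speed limits (rad/s): [2.22, 2.22, 2.79, 2.79, 3.14, 3.14, 3.14].

### API

Orientations are given as a unit quaternion [w, x, y, z].
In Python, from bench import bot, vision gives the robot as it stands.
- The arm moves only by the tool jog_arm, never from a script. Its argument "moves" is a list of rows, each a list of 2 entries, a list of its own where there are three numbers: the shift along the tool's x, y, z in mm, then the turn about the tool's z in rad. In form: [[[dx, dy, dz], yaw], ...]. A call has 1 to 10 rows; each row is the pose to reach, as a shift and turn from the pose commanded when the call began, along the tool's axes at that moment; what a row does not reach only later rows make up. A row lasts 1/8 s, in which the tool goes at most 62.5 mm and 10.7 degrees, less where a joint would pass 70% of its speed; a pose out of reach is approached as far as the arm can. A call with a gripper value outside its range is refused whole. "grip" is the opening, from 0 (shut) to 1 (fully open), set as the call begins (left out, the last holds). The fingers move at their own pace and stop on an object; "grip_force" is the grip in N (left out, the last holds). Time passes only in rows, so rows that repeat a pose let the fingers close. It gives the time, the measured TCP pose, the force, the opening and the grip force at its end, in the units of the state.
- bot.get_state(): the state, without advancing time (a new reading comes with each control period).
- vision.snapshot(name): name is "side" or "top"; returns a dict with "pixels" (384x512x3 uint8, red, green, blue), "mtx" (3x3 intrinsics, pixels), "rvec" (rotation vector, rad) and "tvec" (3), from world to camera coordinates, as OpenCV has them. Camera axes: x right, y down, z forward; pixel columns grow to the right and rows downward; lengths in m; the calibration is good to about 2 mm. A picture is of the moment at which its call begins. There is no depth.
- bot.finish_job(): hands the job in; it is judged then, once.
The state is a dict: "time": time; "joint_positions": joint angles; "joint_velocities": joint speeds; "tau": joint torques, N m; "tcp_pos": TCP position; "tool_rot": TCP orientation; "ft_force": force on the tool from outside, world axes, zero at the start; "moment": the same for the moment, N m; "gripper_width": finger opening in m; "gripper_force": force on a finger pad.
Only numpy, scipy, OpenCV 4.12 (cv2) and the standard library are available. Lean on these libraries where they do the work, as an engineer would, in place of code of your own. Each camera call takes 0.05 s, during which the arm holds its last target. There are 200 camera calls.

### The job

Put the cleaned lens back into the cell of the stand magnifier, flat side down, and let it settle on its cushion. Then put the retaining ring over it and screw it down clockwise until it sits level and snug on the glass, so that the lens is held firmly: do not force the glass at any time. Leave the other things on the desk where they are.

Things in the scene. Friction and masses are not known exactly. Their poses are not given: they have to be found in the camera images.
- magnifier: The stand magnifier, fixed to the desk: black base plate 165 x 110 mm, 14 mm thick, a steel post 78 mm from the cell axis on its +x side, and a bracket that carries the round silver lens cell. Origin on the desk, straight below the cell axis; z up. Nothing of it but the cell's wall and thread is higher than 92 mm.
- cell_rim (a point): Centre of the upper rim of the upright lens cell, 110 mm above the desk, axes as the magnifier's. The cell is a silver tube open at the top: bore 41.6 mm, outside 48 mm, rim bevelled 1.6 mm at 45 degrees inside and outside. A black flange 66 mm across surrounds it 18 mm below the rim.
- lens_seat (a point): On the cell axis 7 mm below the rim, the mean height of the lens's seat: a black rubber ring (hole 31 mm) in the bore. The true top of the rubber lies 5.4 to 8.6 mm below the rim; it differs from start to start and this point does not show it. It yields 1 mm for each 12 N, at most 2.5 mm.
- thread_start (a point): Beginning of one of the three ridges of the coarse right-handed thread on the cell's outside, 27 mm from the axis in the magnifier's +x, 1.5 mm below the rim (its top face); the others begin 120 degrees to either side. Ridges are 2.5 mm thick, 54 mm over the crests, fall 18 mm a turn, running down clockwise (seen from above) for 190 degrees. White lines on the flange mark the beginnings.
- lens: The glass lens: disc 40 mm across, edge 10 mm high and blackened, flat below, domed in the middle of the top to 13.5 mm, with a flat dark land 4 mm wide round the dome. About 45 g. Origin at the centre of its flat underside, z out through the dome. It starts dome up on a leather mat 4 mm thick. When seated the top of its edge stands 1.4 to 4.6 mm above the rim.
- retaining_ring: The retaining ring: black knurled cap, 63 mm outside, 17 mm high, 48 to 78 g. Its top is a lip with a 32 mm hole, underside 13.7 mm above the origin; skirt bore 57 mm. Origin at the centre of the underside, z up through the lip. It starts lip up, as it is fitted, on the other leather mat, 4 mm thick. It fits over the cell at any angle and then rests with its lugs on the thread's ridges.
- ring_lug (a point): Inner end of the upper face of one of the three silver lugs at the foot of the ring's skirt, 3 mm above the ring's underside, 25 mm from its axis in its own +x; the others at 120 degrees to either side (white dots on the lip above them). Lugs are 7 mm long, 2.5 mm thick. Turned clockwise from above they run under the ridges (1 mm of play) and draw the ring down 0.05 mm a degree.
- ring_lip (a point): Centre of the ring's top face, 17 mm above its underside. The lip meets the glass when the lugs have gone some 40 to 110 degrees past the ridges' beginnings, by how high the seat is; from there each degree adds about 0.5 N on the glass, and each newton about 0.02 to 0.04 N m to the turning moment. The thread holds by friction. Snug is about 10 N; 25 N is forcing it.
- teacup: Bystander: white mug, 76 mm across, 62 mm high. Origin under its centre.
- cleaner: Bystander: small blue bottle, 38 mm across, 110 mm high. Origin under its centre.
- lens_brush: Bystander: brush 150 mm long, lying flat.
- lens_cap: Bystander: flat black plastic disc, 67 mm across, 10 mm high. Origin under its centre.
- loupe: Bystander: black waisted eyepiece with a thin brass band, 36 mm across, 40 mm high. Origin under its centre.
- figurine: Bystander: green stone animal on a dark wooden foot 50 x 70 mm, 78 mm high. Origin under its centre.
- spacer_ring: Bystander: plain brass ring, 46 mm outside, 8 mm high; not part of this job. Origin under its centre.
There are look-alikes about, which are no part of the job. Leave any red or yellow look-alike of the retaining_ring alone.

How it is judged:
On the way:
1. the lens lies flat on the cushion in the cell, dome up, let go and at rest (horizontal distance between lens and cell_rim below 0.002 m and z of lens in the frame of cell_rim between -0.012 and -0.005 m and angle between lens's own z axis and vertical below 0.06 rad and contact force between the fingers and lens below 0.1 N and linear speed of lens below 0.01 m/s), for 0.2 s.
At the end, for the whole second after the job is handed in: The lens lies flat (within 3.4 degrees), dome up and centred within 2 mm, on the cushion; the ring is screwed on level (within 2.9 degrees), centred within 2.5 mm, its foot more than 9 mm below the rim, and presses on the glass by itself with 5 to 18 N; both at rest (horizontal distance between lens and cell_rim below 0.002 m and z of lens in the frame of cell_rim between -0.012 and -0.005 m and angle between lens's own z axis and vertical below 0.06 rad and horizontal distance between retaining_ring and cell_rim below 0.0025 m and z of retaining_ring in the frame of cell_rim below -0.009 m and angle between retaining_ring's own z axis and vertical below 0.05 rad and contact force between retaining_ring and lens between 5 and 18 N and linear speed of each of retaining_ring, lens below 0.005 m/s); the robot touches nothing.
It fails at once if the lens is forced against the magnifier with more than 25 N (contact force between lens and magnifier above 25 N).
It fails at once if the ring is forced on the glass with more than 25 N (contact force between retaining_ring and lens above 25 N).
It fails at once if another thing on the desk is shifted by more than 30 mm (distance of any of teacup, cleaner, lens_brush, lens_cap, loupe, figurine, spacer_ring from where it was at the start of the episode above 0.03 m).
It also fails if it takes over 72 s, if anything falls off the work surface, if the arm or the gripper's body presses on something with over 40 N, if the wrist force passes 120 N, or if a joint passes its speed limit or range.

## Working session

There is one attempt and no reset: what is moved stays moved. The work goes in short steps, Python scripts to look and compute and a tool call to move; the robot and the scene stay as the last step left them, time stands still between calls to the robot, and variables do not carry over. Pictures are saved under pics/ and viewed, at most 10 in all, crops included, and the job is handed in when it is done.

Besides the shell and the picture viewer there is one more tool, called after "Call:" by a JSON object that holds its "method" and its "body". jog_arm: Moves the arm, as the interface text tells. Its arguments: {"type":"object","properties":{"moves":{"type":"array"},"grip":{"type":"number"},"grip_force":{"type":"number"}},"required":["moves"]}

```bash
mkdir -p pics
cat > h.py <<'E'
import numpy as np, cv2
from bench import bot, vision
def snap(n):
    s=vision.snapshot(n); R=cv2.Rodrigues(np.array(s['rvec'],float))[0]; return s['pixels'],np.array(s['mtx'],float),R,np.array(s['tvec'],float).ravel()
def ray(c,uv):
    _,K,R,t=c; d=R.T@np.linalg.inv(K)@np.array([uv[0],uv[1],1.]); return -R.T@t,d
def onz(c,uv,z):
    o,d=ray(c,uv); return o+d*(z-o[2])/d[2]
def proj(c,p):
    _,K,R,t=c; q=K@(R@np.array(p,float)+t); return q[:2]/q[2]
def tri(c1,u1,c2,u2):
    o1,d1=ray(c1,u1);o2,d2=ray(c2,u2);d1/=np.linalg.norm(d1);d2/=np.linalg.norm(d2)
    s=np.linalg.lstsq(np.stack([d1,-d2],1),o2-o1,rcond=None)[0]; a=o1+s[0]*d1;b=o2+s[1]*d2
    return (a+b)/2,np.linalg.norm(a-b)
E
python3 - <<'E'
from h import *
for n in('side','top'):
    c=snap(n); cv2.imwrite(f'pics/{n}0.png',cv2.cvtColor(c[0],cv2.COLOR_RGB2BGR)); print(n,-c[2].T@c[3],c[2][2],c[1].diagonal())
s=bot.get_state();print({k:np.round(v,3) for k,v in s.items()})
E
```

```text
side [0.42745994 0.76102749 0.85453423] [ 0.1354071  -0.70573984 -0.69541081] [407.94060332 407.94060332   1.        ]
top [0.50107603 0.00444431 1.3761282 ] [ 0.05661527  0.00487275 -0.99838418] [411.87859546 411.87859546   1.        ]
{'time': np.float64(0.1), 'joint_positions': array([ 1.074,  0.334,  0.04 ,  1.466, -0.013,  1.343, -0.058]), 'joint_velocities': array([ 0.   , -0.001,  0.   , -0.002, -0.001, -0.001,  0.   ]), 'tau': array([ 6.0000e-03, -6.6002e+01,  1.3720e+00, -4.0648e+01,  1.7000e-02,
        9.0000e-03, -0.0000e+00]), 'tcp_pos': array([ 0.252, -0.599,  0.245]), 'tool_rot': array([-0.001,  0.98 ,  0.198, -0.   ]), 'ft_force': array([ 0.678, -0.093,  0.177]), 'moment': array([ 0.014,  0.02 , -0.06 ]), 'gripper_force': np.float64(0.0), 'gripper_width': np.float64(0.085)}
```

View pics/side0.png

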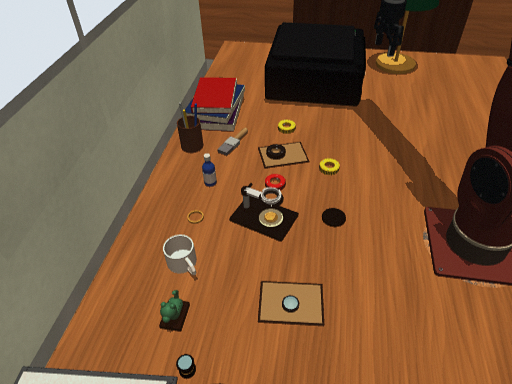

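View pics/top0.png

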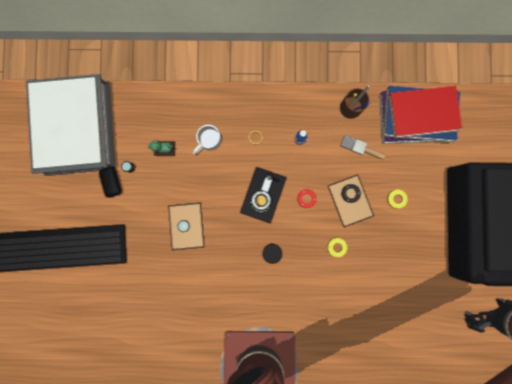

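The side view shows the lens at (291,303) on the near mat, the ring at (276,152) on the far mat and the cell at (271,196). In the top view they are at (183,226), (351,193) and (261,201). I'll zoom in and measure.

Run:
```python
from h import *
rows=[]
for n,P in(('side',[(291,303),(276,152),(268,205)]),('top',[(183,226),(351,193),(263,197)])):
    c=snap(n);np.save(f'{n}.npy',c[0])
    r=[]
    for u,v in P:
        r.append(cv2.resize(c[0][v-22:v+23,u-22:u+23],(264,264),interpolation=cv2.INTER_NEAREST))
    rows.append(np.hstack(r))
cv2.imwrite('pics/z.png',cv2.cvtColor(np.vstack(rows),cv2.COLOR_RGB2BGR))
```

```text
(no output)
```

View pics/z.png

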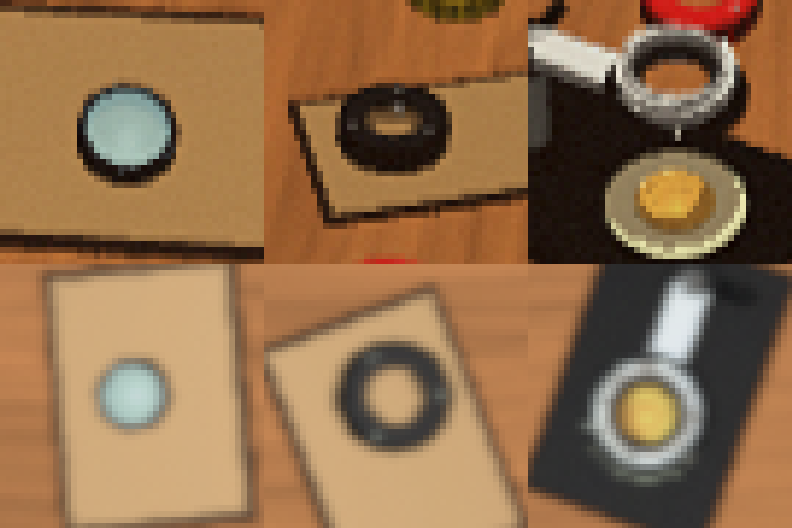

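The crops show the dark-edged lens with its cyan dome, the black ring (white dots on its lip), and the silver cell with its bracket running to the post. Next I'll measure them with masks.

```bash
cat > meas.py <<'E'
from h import *
def blob(img,roi,f):
    x0,y0,x1,y1=roi; p=img[y0:y1,x0:x1]; k=4
    p=cv2.resize(p,None,fx=k,fy=k,interpolation=cv2.INTER_CUBIC)
    h=cv2.cvtColor(p,cv2.COLOR_RGB2HSV).astype(int); m=f(h).astype(np.uint8)
    cs,_=cv2.findContours(m,cv2.RETR_EXTERNAL,cv2.CHAIN_APPROX_NONE); c=max(cs,key=cv2.contourArea)
    M=cv2.moments(cv2.convexHull(c)); x,y,w,hh=cv2.boundingRect(c)
    g=lambda u,v:np.array([(u+.5)/k-.5+x0,(v+.5)/k-.5+y0])
    return g(M['m10']/M['m00'],M['m01']/M['m00']),np.r_[g(x,y),w/k,hh/k],c
cyan=lambda h:(h[...,0]>75)&(h[...,0]<105)&(h[...,1]>25)&(h[...,2]>90)
dark=lambda h:(h[...,2]<85)
silver=lambda h:(h[...,1]<45)&(h[...,2]>95)
E
python3 - <<'E'
from meas import *
S=snap('side');T=snap('top')
for nm,f,rs,rt in(('lens',cyan,(275,290,307,318),(170,212,197,240)),('ring',dark,(265,141,290,164),(336,181,365,207)),('cell',silver,(256,182,290,210),(250,191,273,215))):
    a,ba,_=blob(S[0],rs,f);b,bb,_=blob(T[0],rt,f)
    print(nm,a.round(2),ba.round(1),b.round(2),bb.round(1),[x if np.isscalar(x) else x.round(4) for x in tri(S,a,T,b)])
# post direction: bracket end
E
```

```text
lens [290.21 302.24] [283.1 296.1  14.5  12.5] [182.97 225.71] [178.1 221.1   9.8   9.5] [array([0.456 , 0.255 , 0.0101]), np.float64(0.0003485696216450093)]
ring [275.49 151.31] [265.9 143.9  19.5  15.2] [350.41 193.  ] [341.4 184.4  18.   17.5] [array([ 0.5699, -0.299 ,  0.0083]), np.float64(0.0003170604210134921)]
cell [268.69 194.68] [255.6 186.9  25.5  16. ] [260.78 200.07] [250.4 190.6  20.2  19.8] [array([ 0.5435, -0.0008,  0.0991]), np.float64(0.005401946395681953)]
```

Call:
{"method": "jog_arm", "body": {"moves": [[[325,-134,0],0],[[325,-134,0],0],[[325,-134,0],0],[[325,-134,0],0],[[325,-134,0],0],[[325,-134,0],0],[[506,-437,0],0],[[506,-437,0],0],[[506,-437,0],0],[[506,-437,0],0]], "grip": 0.6}}

```text
time: 1.55
tcp_pos: [0.5346, -0.1003, 0.2455]
tool_rot: [0.0, 0.98, 0.197, 0.0]
ft_force: [2.5, 0.2, -0.3]
gripper_width: 0.0512
gripper_force: 0.0
```

Call:
{"method": "jog_arm", "body": {"moves": [[[65,-358,0],0],[[65,-358,0],0],[[65,-358,0],0],[[65,-358,0],0],[[65,-358,0],0],[[65,-358,50],0],[[65,-358,100],0],[[65,-358,140],0],[[65,-358,140],0]]}}

```text
time: 2.68
tcp_pos: [0.4539, 0.252, 0.1029]
tool_rot: [0.0, 0.98, 0.198, -0.003]
ft_force: [-0.6, -0.3, -0.2]
gripper_width: 0.051
gripper_force: 0.0
```

Call:
{"method": "jog_arm", "body": {"moves": [[[3,-2,30],0],[[3,-2,50],0],[[3,-2,50],0],[[3,-2,50],0]]}}

```text
time: 3.18
tcp_pos: [0.459, 0.2565, 0.0573]
tool_rot: [-0.0, 0.98, 0.197, 0.001]
ft_force: [1.0, -0.7, 0.1]
gripper_width: 0.0513
gripper_force: 0.0
```

Run:
```python
from h import *
S=snap('side');T=snap('top');p=bot.get_state()['tcp_pos']
for c in(S,T):print(proj(c,p),proj(c,[p[0],p[1],p[2]-.0125]))
a=cv2.resize(S[0][265:325,255:325],(490,420),interpolation=cv2.INTER_NEAREST)
cv2.imwrite('pics/l1.png',cv2.cvtColor(a,cv2.COLOR_RGB2BGR));print(p)
```

```text
[289.57627869 291.49701178] [289.38092061 294.52849375]
[179.85949624 225.33880085] [180.60162486 225.2217353 ]
[0.45878393 0.25638466 0.05700291]
```

View pics/l1.png

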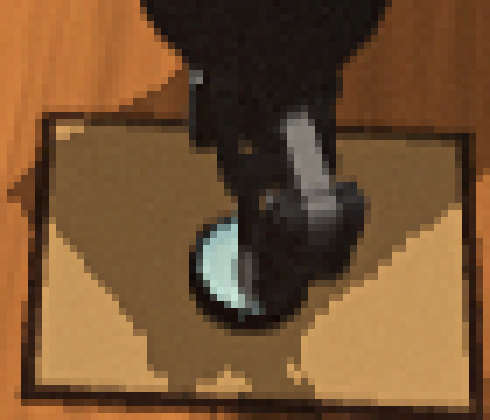

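The front finger stands before the lens, and the lens at about crop (235,270) sits between the fingers. I'll descend to touch the mat.

Call:
{"method": "jog_arm", "body": {"moves": [[[-2,0,20],0],[[-2,0,30],0],[[-2,0,34],0],[[-2,0,34],0]]}}

```text
time: 3.78
tcp_pos: [0.4561, 0.2553, 0.0215]
tool_rot: [-0.0, 0.98, 0.198, 0.0]
ft_force: [-0.3, -0.5, 0.2]
gripper_width: 0.051
gripper_force: 0.0
```

Call:
{"method": "jog_arm", "body": {"moves": [[[0,0,2],0],[[0,0,3],0],[[0,0,3],0]]}}

```text
time: 4.15
tcp_pos: [0.456, 0.2552, 0.0184]
tool_rot: [-0.0, 0.98, 0.198, 0.0]
ft_force: [0.2, -0.2, 0.1]
gripper_width: 0.0514
gripper_force: 0.0
```

Call:
{"method": "jog_arm", "body": {"moves": [[[0,0,1],0],[[0,0,2],0],[[0,0,2],0]]}}

```text
time: 4.53
tcp_pos: [0.4559, 0.2552, 0.0163]
tool_rot: [-0.0, 0.98, 0.198, -0.0]
ft_force: [-1.1, -0.1, -0.3]
gripper_width: 0.0514
gripper_force: 0.0
```

Call:
{"method": "jog_arm", "body": {"moves": [[[0,0,1],0],[[0,0,1],0]]}}

```text
time: 4.78
tcp_pos: [0.4559, 0.2552, 0.0153]
tool_rot: [-0.0, 0.98, 0.198, -0.0]
ft_force: [-0.5, 0.1, 0.5]
gripper_width: 0.0512
gripper_force: 0.0
```

Call:
{"method": "jog_arm", "body": {"moves": [[[0,0,1],0],[[0,0,1],0]]}}

```text
time: 5.03
tcp_pos: [0.456, 0.2552, 0.0149]
tool_rot: [0.0, 0.98, 0.198, 0.0]
ft_force: [-2.1, -0.9, 8.1]
gripper_width: 0.0517
gripper_force: 4.0
```

Call:
{"method": "jog_arm", "body": {"moves": [[[0,0,-8],0],[[0,0,-8],0],[[0,0,-8],0],[[0,0,-8],0],[[0,0,-8],0]], "grip": 0.3, "grip_force": 20}}

```text
time: 5.65
tcp_pos: [0.4558, 0.2551, 0.0222]
tool_rot: [0.0, 0.98, 0.198, -0.0]
ft_force: [-0.2, -0.3, -1.7]
gripper_width: 0.0386
gripper_force: 21.2
```

```bash
python3 -c "
from h import *
s=bot.get_state();print(s['joint_positions'].round(3),s['tcp_pos'],s['gripper_width'],s['gripper_force'])"
```

```text
[-0.08   0.378 -0.591  1.971  0.272  0.871 -1.99 ] [0.45584227 0.25513202 0.0221525 ] 0.03856350258526745 21.204346418380737
```

Call:
{"method": "jog_arm", "body": {"moves": [[[0,0,0],0],[[0,0,0],0],[[0,0,0],-0.18],[[0,0,0],-0.36],[[0,0,0],-0.54],[[0,0,0],-0.72],[[0,0,0],-0.9],[[0,0,0],-1.08],[[0,0,0],-1.26],[[0,0,0],-1.44]], "grip": 0.6}}

```text
time: 6.9
tcp_pos: [0.456, 0.2552, 0.0224]
tool_rot: [0.0, 0.604, 0.797, 0.0]
ft_force: [-0.3, -0.6, -0.1]
gripper_width: 0.0507
gripper_force: 0.0
```

Call:
{"method": "jog_arm", "body": {"moves": [[[0,0,0],-0.13],[[0,0,0],-0.13]]}}

```text
time: 7.15
tcp_pos: [0.456, 0.2551, 0.0223]
tool_rot: [-0.0, 0.554, 0.832, 0.0]
ft_force: [0.1, -0.1, 0.3]
gripper_width: 0.051
gripper_force: 0.0
```

Call:
{"method": "jog_arm", "body": {"moves": [[[0,0,0],0],[[0,0,0],0],[[0,0,0],0],[[0,0,0],0]], "grip": 0.3, "grip_force": 25}}

```text
time: 7.65
tcp_pos: [0.456, 0.2552, 0.0226]
tool_rot: [0.0, 0.554, 0.832, -0.0]
ft_force: [-1.7, -2.1, 5.0]
gripper_width: 0.0381
gripper_force: 24.8
```

```bash
python3 -c "
from h import *
s=bot.get_state();print(s['joint_positions'].round(3),s['tcp_pos'],s['tool_rot'],s['gripper_width'],s['gripper_force'])"
```

```text
[ 0.169  0.472 -0.899  1.96   0.461  0.927 -0.566] [0.45601671 0.25523088 0.02257005] [ 1.68788333e-04  5.54107324e-01  8.32445220e-01 -1.16722084e-05] 0.0380876725982726 24.801732301712036
```

Call:
{"method": "jog_arm", "body": {"moves": [[[0,0,-40],0],[[0,0,-100],0],[[0,0,-160],0],[[0,0,-160],0]]}}

```text
time: 8.15
tcp_pos: [0.4579, 0.2569, 0.1866]
tool_rot: [0.002, 0.554, 0.832, 0.003]
ft_force: [0.3, -0.6, -0.8]
gripper_width: 0.0382
gripper_force: 25.3
```

Run:
```python
from h import *
from scipy.ndimage import map_coordinates as mc
S=snap('side');T=snap('top')
def edge(c,cen,z,rs,thr,sect):
    img=np.load(c+'.npy').astype(float); C={'side':S,'top':T}[c]; g=img.max(2) if c=='x' else img.min(2)
    pts=[]
    p=cen.copy()
    for a in np.radians(np.arange(0,360,6)):
        if abs((np.degrees(a)-(-20)+180)%360-180)<sect: continue
        uv=np.array([proj(C,[p[0]+r*np.cos(a),p[1]+r*np.sin(a),z]) for r in rs])
        v=mc(g,[uv[:,1],uv[:,0]],order=1)
        i=np.where((v[:-1]>thr)&(v[1:]<=thr))[0]
        if len(i): 
            i=i[-1];r=rs[i]+(rs[1]-rs[0])*(v[i]-thr)/(v[i]-v[i+1]);pts.append([p[0]+r*np.cos(a),p[1]+r*np.sin(a)])
    pts=np.array(pts);A=np.c_[2*pts,np.ones(len(pts))];s=np.linalg.lstsq(A,(pts**2).sum(1),rcond=None)[0]
    r=np.sqrt(s[2]+s[0]**2+s[1]**2); return s[:2],r,np.std(np.hypot(*(pts-s[:2]).T)-r),len(pts)
cen=np.array([.5435,-.003])
for thr in(90,110,130):
  c=cen
  for k in range(3):
    o=edge('top',c,.106,np.arange(.018,.032,.0005),thr,35);c=o[0]
  print(thr,o)
c=np.array(o[0])
# overlay in both views: rim outer circle r=22.4 z=.110, inner r 20.8
out=[]
for n,C in(('side',S),('top',T)):
    im=np.load(n+'.npy');u=proj(C,[c[0],c[1],.11]).round().astype(int);k=16
    a=cv2.resize(im[u[1]-12:u[1]+13,u[0]-12:u[0]+13],(400,400),interpolation=cv2.INTER_NEAREST)
    for r,z,col in((.0224,.11,(255,0,0)),(.027,.1085,(0,255,0))):
        for t in np.radians(np.arange(0,360,6)):
            q=(proj(C,[c[0]+r*np.cos(t),c[1]+r*np.sin(t),z])-u+12.5)*k;cv2.circle(a,(int(q[0]),int(q[1])),1,col,-1)
    out.append(a)
cv2.imwrite('pics/cell.png',cv2.cvtColor(np.hstack(out),cv2.COLOR_RGB2BGR))
```

```text
90 (array([ 0.54056318, -0.00085012]), np.float64(0.030260772799201394), np.float64(0.00041858926071198247), 47)
110 (array([ 0.54091211, -0.00079504]), np.float64(0.02912055968831344), np.float64(0.00043287013899393916), 48)
130 (array([ 0.5410071 , -0.00076916]), np.float64(0.028041780512616892), np.float64(0.0003968137862049291), 48)
```

View pics/cell.png

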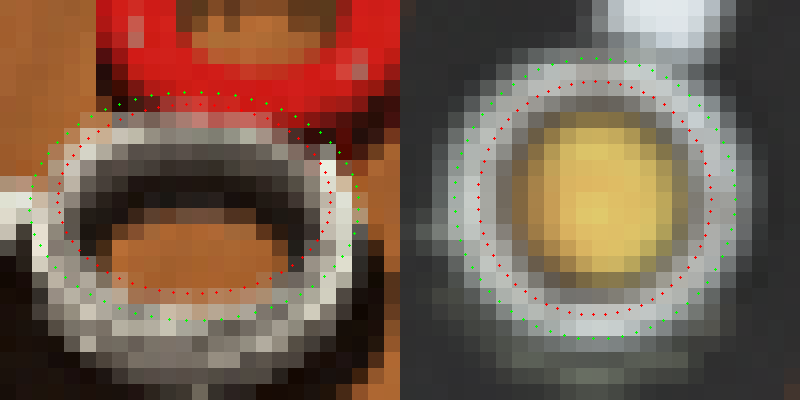

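The overlay fits the cell in the top view (centre about (596,197) in the crop) and sits about 1 px high in the side view. The side camera was biased the same way at the lens. I'll calibrate the top camera on the lens, whose true position I know from the grasp.

Run:
```python
from h import *
from meas import *
S=snap('side');T=snap('top')
print('lens top',onz(T,(182.97,225.71),.015),'true .456 .2552')
print('ring top',onz(T,(350.41,193.),.016))
im=np.load('top.npy')
# cell hole centroid check (gold+dark inside): fit of silver midline
g=im.min(2).astype(float)
from scipy.ndimage import map_coordinates as mc
c=np.array([.541,-.0008])
for it in range(3):
    P=[]
    for a in np.radians(np.arange(0,360,6)):
        if abs((np.degrees(a)+20+180)%360-180)<35: continue
        rs=np.arange(.014,.034,.0005);uv=np.array([proj(T,[c[0]+r*np.cos(a),c[1]+r*np.sin(a),.109]) for r in rs])
        v=mc(g,[uv[:,1],uv[:,0]],order=1);w=np.clip(v-100,0,None);r=(w*rs).sum()/w.sum();P.append(c+r*np.array([np.cos(a),np.sin(a)]))
    P=np.array(P);s=np.linalg.lstsq(np.c_[2*P,np.ones(len(P))],(P**2).sum(1),rcond=None)[0];c=s[:2]
print('cell mid',c,np.sqrt(s[2]+c@c), 'side expected px',proj(S,[*c,.11]))
st=bot.get_state();print(st['tcp_pos'],st['tool_rot'],st['joint_positions'].round(2))
```

```text
lens top [0.45632311 0.25412103 0.015     ] true .456 .2552
ring top [ 0.56968062 -0.29729606  0.016     ]
cell mid [ 0.54101811 -0.00090764] 0.02394398294176669 side expected px [270.6468764  191.82111832]
[0.45540192 0.25460399 0.18107409] [-4.75017613e-04  5.53965843e-01  8.32538868e-01 -8.07760902e-04] [ 0.32  0.26 -1.03  1.82  0.24  1.2  -0.39]
```

Call:
{"method": "jog_arm", "body": {"moves": [[[-60,-4,0],0],[[-120,-9,0],0],[[-180,-13,0],0],[[-230,-17,0],0],[[-268,-20,0],0],[[-268,-20,0],0],[[-268,-20,25],0],[[-268,-20,40],0],[[-268,-20,40],0]]}}

```text
time: 9.48
tcp_pos: [0.5399, 0.001, 0.1408]
tool_rot: [-0.002, 0.553, 0.833, -0.001]
ft_force: [-0.5, 0.2, -0.4]
gripper_width: 0.0379
gripper_force: 25.3
```

Run:
```python
from h import *
S=snap('side');s=bot.get_state();print(s['tcp_pos'],s['gripper_width'],s['ft_force'])
p=s['tcp_pos'];print(proj(S,[p[0],p[1],p[2]-.0184]),proj(S,[*p[:2],.11]))
a=cv2.resize(S[0][165:215,245:300],(550,500),interpolation=cv2.INTER_NEAREST)
cv2.imwrite('pics/c2.png',cv2.cvtColor(a,cv2.COLOR_RGB2BGR))
```

```text
[0.5406369  0.00100434 0.14183978] 0.0377337263028149 [-0.08616183 -0.06846883 -0.33429261]
[270.69739904 188.62330486] [270.680968   192.33747217]
```

View pics/c2.png

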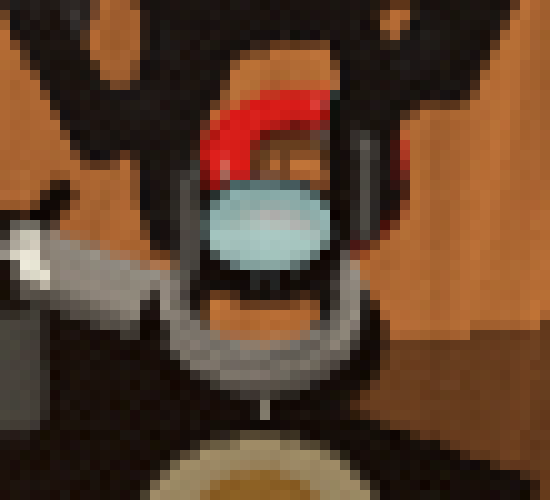

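The held lens (crop column 266) lines up with the cell (crop column 266). I'll lower it.

Call:
{"method": "jog_arm", "body": {"moves": [[[-0.7,0,8],0],[[-0.7,0,11],0],[[-0.7,0,12],0],[[-0.7,0,12],0]]}}

```text
time: 10.02
tcp_pos: [0.5415, -0.0003, 0.1305]
tool_rot: [0.0, 0.554, 0.833, 0.0]
ft_force: [-0.1, -0.5, 0.6]
gripper_width: 0.0378
gripper_force: 25.3
```

Call:
{"method": "jog_arm", "body": {"moves": [[[0,0,1],0],[[0,0,2],0],[[0,0,2],0]]}}

```text
time: 10.4
tcp_pos: [0.5413, -0.0004, 0.1282]
tool_rot: [-0.0, 0.554, 0.833, -0.0]
ft_force: [-0.1, -0.0, -0.4]
gripper_width: 0.0377
gripper_force: 25.3
```

Call:
{"method": "jog_arm", "body": {"moves": [[[0,0,1],0],[[0,0,1],0]]}}

```text
time: 10.65
tcp_pos: [0.5414, -0.0003, 0.1273]
tool_rot: [-0.0, 0.554, 0.833, -0.0]
ft_force: [-0.4, 0.4, 0.1]
gripper_width: 0.0381
gripper_force: 25.3
```

Call:
{"method": "jog_arm", "body": {"moves": [[[0,0,1],0],[[0,0,1],0]]}}

```text
time: 10.9
tcp_pos: [0.5414, -0.0004, 0.1262]
tool_rot: [-0.0, 0.554, 0.833, -0.0]
ft_force: [-0.9, -0.4, -0.7]
gripper_width: 0.0382
gripper_force: 25.3
```

Call:
{"method": "jog_arm", "body": {"moves": [[[0,0,1],0],[[0,0,1],0]]}}

```text
time: 11.15
tcp_pos: [0.5413, -0.0004, 0.1252]
tool_rot: [-0.0, 0.554, 0.833, -0.0]
ft_force: [0.2, -0.2, -0.4]
gripper_width: 0.0381
gripper_force: 25.3
```

Call:
{"method": "jog_arm", "body": {"moves": [[[0,0,1],0],[[0,0,1],0]]}}

```text
time: 11.4
tcp_pos: [0.5414, -0.0004, 0.1243]
tool_rot: [-0.0, 0.554, 0.833, -0.0]
ft_force: [0.7, 0.7, -0.9]
gripper_width: 0.0383
gripper_force: 25.3
```

Call:
{"method": "jog_arm", "body": {"moves": [[[0,0,1],0],[[0,0,1],0]]}}

```text
time: 11.65
tcp_pos: [0.5414, -0.0004, 0.1232]
tool_rot: [-0.0, 0.554, 0.833, 0.0]
ft_force: [-0.5, 0.2, -0.6]
gripper_width: 0.0381
gripper_force: 25.3
```

Call:
{"method": "jog_arm", "body": {"moves": [[[0,0,0.7],0],[[0,0,0.7],0]]}}

```text
time: 11.9
tcp_pos: [0.5415, -0.0003, 0.1228]
tool_rot: [0.0, 0.554, 0.833, 0.0]
ft_force: [-1.2, 0.0, 1.6]
gripper_width: 0.0378
gripper_force: 26.8
```

Call:
{"method": "jog_arm", "body": {"moves": [[[0,0,0],0],[[0,0,0],0],[[0,0,0],0],[[0,0,-20],0],[[0,0,-60],0],[[0,0,-110],0],[[0,0,-110],0]], "grip": 0.58}}

```text
time: 12.78
tcp_pos: [0.5436, 0.0004, 0.2378]
tool_rot: [0.003, 0.554, 0.833, 0.002]
ft_force: [-0.1, 0.2, -1.1]
gripper_width: 0.0493
gripper_force: 0.0
```

Call:
{"method": "jog_arm", "body": {"moves": [[[-60,-19,0],0],[[-120,-37,0],0],[[-180,-56,0],0],[[-220,-68,0],0],[[-220,-68,0],0]], "grip": 1}}

```text
time: 13.4
tcp_pos: [0.5628, -0.2341, 0.2319]
tool_rot: [-0.0, 0.556, 0.831, -0.0]
ft_force: [-0.1, 0.7, -0.3]
gripper_width: 0.0855
gripper_force: 0.0
```

Run:
```python
from h import *
S=snap('side');T=snap('top');s=bot.get_state();print(s['tcp_pos'],s['joint_positions'].round(2))
so=np.load('side.npy');to=np.load('top.npy')
z=lambda im,u,v,h:cv2.resize(im[v-h:v+h+1,u-h:u+h+1],(380,290),interpolation=cv2.INTER_CUBIC)
r=np.vstack([np.hstack([z(S[0],271,195,17),z(T[0],261,200,14)]),np.hstack([z(so,276,151,14),z(to,350,193,14)])])
cv2.imwrite('pics/d.png',cv2.cvtColor(r,cv2.COLOR_RGB2BGR))
# dots: brightness along circle of lip radius
from scipy.ndimage import map_coordinates as mc
for n,C,im,c in(('top',T,to,(.5697,-.2973)),):
  for r in(.024,.027,.0295):
    A=np.radians(np.arange(0,360,10));uv=np.array([proj(C,[c[0]+r*np.cos(a),c[1]+r*np.sin(a),.021]) for a in A])
    print(n,r,mc(im.min(2).astype(float),[uv[:,1],uv[:,0]],order=1).astype(int))
```

```text
[ 0.56365569 -0.2290424   0.23257712] [ 0.94  0.36 -0.79  1.56  0.25  1.34  0.52]
top 0.024 [56 58 70 77 68 57 55 56 54 53 55 56 55 54 58 75 79 62 58 57 57 56 56 56
 56 56 64 83 71 58 56 56 57 56 56 56]
top 0.027 [59 58 61 72 63 52 49 49 50 47 49 48 48 47 52 72 73 55 56 55 57 56 57 58
 55 58 64 85 73 60 58 57 58 56 57 58]
top 0.0295 [70 70 69 68 62 54 50 55 53 50 47 53 51 48 52 67 70 65 65 69 68 68 66 70
 67 67 71 80 76 69 70 66 67 71 71 71]
```

View pics/d.png

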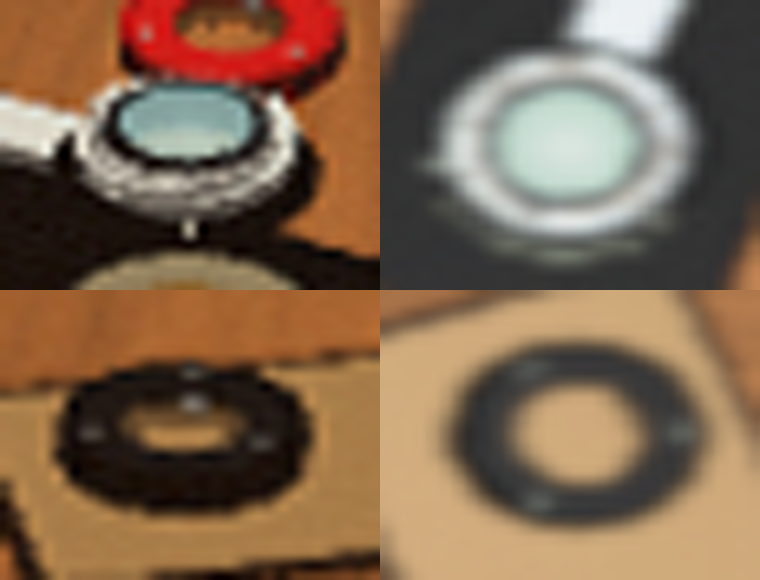

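The lens lies level in the cell. The flange mark is at world angle about 100°, so the ridges begin at −20, 100 and 220°. The ring's dots are at about 33° mod 120. Next I'll fetch the ring, gripping it twice to centre it.

Call:
{"method": "jog_arm", "body": {"moves": [[[-50,-16,0],0],[[-64,-20,40],0],[[-64,-20,90],0],[[-64,-20,140],0],[[-64,-20,170],0],[[-64,-20,190],0],[[-64,-20,205],0],[[-64,-20,212],0],[[-64,-20,216],0],[[-64,-20,216],0]]}}

```text
time: 14.75
tcp_pos: [0.5703, -0.2964, 0.0171]
tool_rot: [0.0, 0.554, 0.833, 0.0]
ft_force: [0.0, 0.1, 0.1]
gripper_width: 0.0858
gripper_force: 0.0
```

Call:
{"method": "jog_arm", "body": {"moves": [[[0,0,0],0],[[0,0,0],0],[[0,0,0],0],[[0,0,0],0]], "grip": 0.6, "grip_force": 25}}

```text
time: 15.25
tcp_pos: [0.5705, -0.2965, 0.0176]
tool_rot: [0.001, 0.554, 0.833, -0.0]
ft_force: [-1.9, 0.3, 5.6]
gripper_width: 0.0626
gripper_force: 26.8
```

Call:
{"method": "jog_arm", "body": {"moves": [[[0,0,0],0],[[0,0,0],0],[[0,0,0],-0.18],[[0,0,0],-0.36],[[0,0,0],-0.54],[[0,0,0],-0.72],[[0,0,0],-0.9],[[0,0,0],-1.08],[[0,0,0],-1.26],[[0,0,0],-1.44]], "grip": 1}}

```text
time: 16.5
tcp_pos: [0.5699, -0.2964, 0.0165]
tool_rot: [-0.0, -0.136, 0.991, 0.0]
ft_force: [-0.0, -0.5, 0.4]
gripper_width: 0.0857
gripper_force: 0.0
```

Call:
{"method": "jog_arm", "body": {"moves": [[[0,0,0],-0.13],[[0,0,0],-0.13],[[0,0,0],-0.13]]}}

```text
time: 16.88
tcp_pos: [0.57, -0.2963, 0.0165]
tool_rot: [-0.0, -0.195, 0.981, 0.0]
ft_force: [0.3, 0.2, -0.6]
gripper_width: 0.0857
gripper_force: 0.0
```

Call:
{"method": "jog_arm", "body": {"moves": [[[0,0,0],0],[[0,0,0],0],[[0,0,0],0],[[0,0,0],0]], "grip": 0.6, "grip_force": 30}}

```text
time: 17.38
tcp_pos: [0.5702, -0.2964, 0.0169]
tool_rot: [0.0, -0.197, 0.98, -0.0]
ft_force: [-1.0, 0.3, 4.9]
gripper_width: 0.0621
gripper_force: 33.3
```

Call:
{"method": "jog_arm", "body": {"moves": [[[0,0,-40],0],[[0,0,-100],0],[[0,0,-150],0],[[0,0,-150],0]]}}

```text
time: 17.88
tcp_pos: [0.572, -0.2965, 0.1706]
tool_rot: [0.002, -0.197, 0.98, -0.002]
ft_force: [0.4, 0.1, 0.6]
gripper_width: 0.062
gripper_force: 33.6
```

```bash
python3 -c "
from h import *
s=bot.get_state();print({k:np.round(v,3) for k,v in s.items()})"
```

```text
{'time': np.float64(17.875), 'joint_positions': array([ 1.175,  0.601, -1.085,  1.538,  0.543,  1.327,  1.999]), 'joint_velocities': array([-0.007,  0.048,  0.047,  0.069,  0.022, -0.03 , -0.012]), 'tau': array([  0.679, -65.093, -21.146, -36.868,  -0.25 ,   0.665,   0.245]), 'tcp_pos': array([ 0.572, -0.296,  0.171]), 'tool_rot': array([ 0.002, -0.197,  0.98 , -0.002]), 'ft_force': array([0.4  , 0.134, 0.618]), 'moment': array([-0.019, -0.013,  0.02 ]), 'gripper_force': np.float64(33.553), 'gripper_width': np.float64(0.062)}
```

Call:
{"method": "jog_arm", "body": {"moves": [[[-15,50,0],0.1],[[-33,105,0],0.2],[[-50,160,0],0.3],[[-65,210,0],0.4],[[-80,260,0],0.5],[[-88,284,0],0.6],[[-88,284,0],0.7],[[-88,284,0],0.7],[[-88,284,20],0.7],[[-88,284,20],0.7]]}}

```text
time: 19.12
tcp_pos: [0.5402, -0.0011, 0.1441]
tool_rot: [-0.002, 0.151, 0.989, 0.0]
ft_force: [-0.7, -0.8, -0.7]
gripper_width: 0.0618
gripper_force: 33.5
```

Run:
```python
from h import *
S=snap('side');s=bot.get_state();print(s['tcp_pos'],s['tool_rot'],s['joint_positions'].round(2),s['ft_force'],s['moment'])
a=cv2.resize(S[0][160:215,243:303],(600,550),interpolation=cv2.INTER_CUBIC)
cv2.imwrite('pics/r2.png',cv2.cvtColor(a,cv2.COLOR_RGB2BGR))
```

```text
[ 0.54075388 -0.00073381  0.14512536] [-1.31986377e-03  1.51080071e-01  9.88520631e-01  1.77475509e-04] [ 0.82  0.38 -1.07  1.81  0.36  1.17  0.9 ] [-0.04795414 -0.06503745 -0.62567881] [ 0.05066869 -0.03534802 -0.0303176 ]
```

View pics/r2.png

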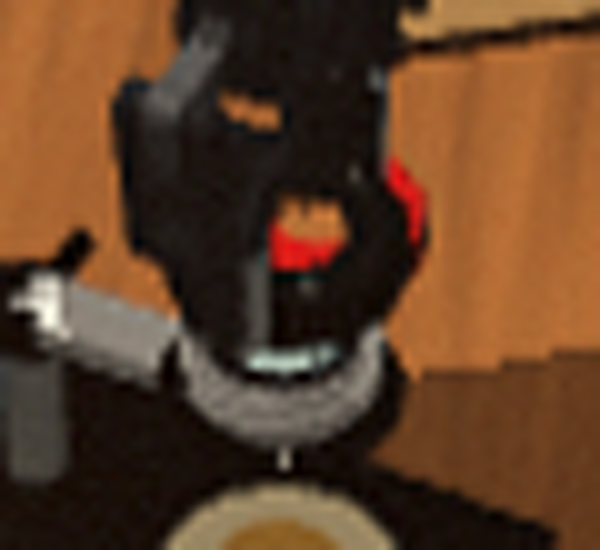

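The ring is held level above the cell, centred on it at crop column about 285. I'll lower it.

Call:
{"method": "jog_arm", "body": {"moves": [[[0,0,10],0],[[0,0,16],0],[[0,0,20],0],[[0,0,22],0],[[0,0,22],0]]}}

```text
time: 19.8
tcp_pos: [0.5417, -0.0003, 0.1246]
tool_rot: [0.0, 0.151, 0.988, 0.0]
ft_force: [-0.3, -0.3, -0.6]
gripper_width: 0.0617
gripper_force: 33.5
```

Call:
{"method": "jog_arm", "body": {"moves": [[[0,0,1],0],[[0,0,2],0],[[0,0,2],0]]}}

```text
time: 20.18
tcp_pos: [0.5416, -0.0003, 0.1226]
tool_rot: [-0.0, 0.151, 0.988, 0.0]
ft_force: [-1.1, 0.8, -0.1]
gripper_width: 0.0619
gripper_force: 33.5
```

Call:
{"method": "jog_arm", "body": {"moves": [[[0,0,1],0],[[0,0,2],0],[[0,0,2],0]]}}

```text
time: 20.55
tcp_pos: [0.5416, -0.0003, 0.1205]
tool_rot: [-0.0, 0.151, 0.988, 0.0]
ft_force: [-1.4, -0.8, -0.8]
gripper_width: 0.0622
gripper_force: 33.5
```

Call:
{"method": "jog_arm", "body": {"moves": [[[0,0,1],0],[[0,0,2],0],[[0,0,2],0]]}}

```text
time: 20.92
tcp_pos: [0.5416, -0.0003, 0.1185]
tool_rot: [-0.0, 0.151, 0.988, 0.0]
ft_force: [-0.1, -0.1, -0.3]
gripper_width: 0.0619
gripper_force: 33.5
```

Call:
{"method": "jog_arm", "body": {"moves": [[[0,0,1],0],[[0,0,2],0],[[0,0,2],0]]}}

```text
time: 21.3
tcp_pos: [0.5416, -0.0003, 0.1165]
tool_rot: [-0.0, 0.151, 0.988, 0.0]
ft_force: [-0.1, 0.7, -1.2]
gripper_width: 0.0622
gripper_force: 33.5
```

Call:
{"method": "jog_arm", "body": {"moves": [[[0,0,1],0],[[0,0,1],0]]}}

```text
time: 21.55
tcp_pos: [0.5417, -0.0003, 0.1156]
tool_rot: [0.0, 0.151, 0.988, 0.0]
ft_force: [0.7, 0.2, -0.2]
gripper_width: 0.0623
gripper_force: 33.5
```

Call:
{"method": "jog_arm", "body": {"moves": [[[0,0,0.7],0],[[0,0,0.7],0]]}}

```text
time: 21.8
tcp_pos: [0.5417, -0.0003, 0.1154]
tool_rot: [0.0, 0.151, 0.988, -0.0]
ft_force: [-2.5, -0.1, 5.0]
gripper_width: 0.062
gripper_force: 34.2
```

Call:
{"method": "jog_arm", "body": {"moves": [[[0,0,0.5],0],[[0,0,0.5],0]]}}

```text
time: 22.05
tcp_pos: [0.5418, -0.0003, 0.1153]
tool_rot: [0.0, 0.151, 0.988, -0.0]
ft_force: [-3.5, -0.6, 10.6]
gripper_width: 0.0619
gripper_force: 34.7
```

Call:
{"method": "jog_arm", "body": {"moves": [[[0,0,-1.6],0],[[0,0,-1.6],0],[[0,0,-1.2],0.13],[[0,0,-0.9],0.26],[[0,0,-0.5],0.39],[[0,0,-0.1],0.52],[[0,0,-0.1],0.52]]}}

```text
time: 22.92
tcp_pos: [0.5416, -0.0003, 0.1144]
tool_rot: [-0.0, 0.4, 0.917, -0.0]
ft_force: [0.4, 1.5, -1.0]
gripper_width: 0.0618
gripper_force: 33.5
```

```bash
cat > st.py <<'E'
from h import *
F=[];M=[]
s=bot.get_state()
q=s['tool_rot'];print('t',round(s['time'],2),'p',(s['tcp_pos']*1e3).round(2),'yaw',round(np.degrees(2*np.arctan2(q[2],q[1])),1),'F',s['ft_force'].round(2),'M',s['moment'].round(3),'j7',s['joint_positions'][6].round(2),'tau7',round(s['tau'][6],3),'w',round(s['gripper_width']*1e3,1))
E
python3 st.py
```

```text
t 22.93 p [ 5.4157e+02 -2.8000e-01  1.1440e+02] yaw 132.9 F [ 0.36  1.52 -1.02] M [ 0.016  0.103 -0.004] j7 0.4 tau7 -1.343 w 61.8
```

Call:
{"method": "jog_arm", "body": {"moves": [[[0,0,-0.6],0],[[0,0,-0.6],0]]}}

```text
time: 23.18
tcp_pos: [0.5416, -0.0003, 0.115]
tool_rot: [-0.0, 0.4, 0.917, 0.0]
ft_force: [-0.7, 1.3, -1.1]
gripper_width: 0.062
gripper_force: 33.7
```

Call:
{"method": "jog_arm", "body": {"moves": [[[0,0,-0.4],0],[[0,0,-0.4],0]]}}

```text
time: 23.42
tcp_pos: [0.5415, -0.0003, 0.1152]
tool_rot: [-0.0, 0.4, 0.916, 0.0]
ft_force: [1.4, 0.5, -6.9]
gripper_width: 0.0616
gripper_force: 34.6
```

Call:
{"method": "jog_arm", "body": {"moves": [[[0,0,0.4],0],[[0,0,0.7],0.1],[[0,0,1.0],0.2],[[0,0,1.3],0.3],[[0,0,1.3],0.3]]}}

```text
time: 24.05
tcp_pos: [0.5414, -0.0003, 0.1142]
tool_rot: [-0.0, 0.532, 0.846, -0.0]
ft_force: [-0.1, -0.0, -3.4]
gripper_width: 0.0619
gripper_force: 34.9
```

```bash
python3 st.py
```

```text
t 24.05 p [ 5.4145e+02 -3.3000e-01  1.1421e+02] yaw 115.7 F [-0.05 -0.   -3.36] M [ 0.001  0.006 -0.042] j7 0.12 tau7 -1.004 w 61.9
```

Call:
{"method": "jog_arm", "body": {"moves": [[[0,0,0.25],0.09],[[0,0,0.5],0.18],[[0,0,0.5],0.18]]}}

```text
time: 24.42
tcp_pos: [0.5415, -0.0003, 0.1137]
tool_rot: [-0.0, 0.606, 0.796, -0.0]
ft_force: [-0.6, 0.4, -3.1]
gripper_width: 0.062
gripper_force: 34.9
```

```bash
python3 st.py
```

```text
t 24.43 p [ 5.4154e+02 -3.4000e-01  1.1373e+02] yaw 105.4 F [-0.62  0.36 -3.09] M [ 0.017 -0.016  0.001] j7 -0.04 tau7 -0.882 w 62.0
```

Call:
{"method": "jog_arm", "body": {"moves": [[[0,0,0.25],0.09],[[0,0,0.5],0.18],[[0,0,0.5],0.18]]}}

```text
time: 24.8
tcp_pos: [0.5416, -0.0003, 0.1132]
tool_rot: [-0.0, 0.674, 0.738, -0.0]
ft_force: [-0.6, 0.3, -4.4]
gripper_width: 0.062
gripper_force: 34.9
```

```bash
python3 st.py
```

```text
t 24.8 p [ 5.4156e+02 -3.0000e-01  1.1322e+02] yaw 95.2 F [-0.61  0.27 -4.38] M [ 0.051 -0.058  0.054] j7 -0.21 tau7 -0.876 w 62.0
```

Call:
{"method": "jog_arm", "body": {"moves": [[[0,0,0.3],0.09],[[0,0,0.6],0.18],[[0,0,0.6],0.18]]}}

```text
time: 25.18
tcp_pos: [0.5416, -0.0003, 0.1127]
tool_rot: [0.0, 0.738, 0.675, -0.0]
ft_force: [-0.4, -0.1, -3.6]
gripper_width: 0.0623
gripper_force: 34.9
```

```bash
python3 st.py
```

```text
t 25.18 p [ 5.4165e+02 -2.6000e-01  1.1267e+02] yaw 84.9 F [-0.38 -0.14 -3.57] M [-0.023 -0.035  0.002] j7 -0.38 tau7 -0.884 w 62.3
```

Call:
{"method": "jog_arm", "body": {"moves": [[[0,0,0.25],0.09],[[0,0,0.5],0.18],[[0,0,0.5],0.18]]}}

```text
time: 25.55
tcp_pos: [0.5416, -0.0002, 0.1122]
tool_rot: [-0.0, 0.795, 0.606, -0.0]
ft_force: [0.1, -0.6, -3.0]
gripper_width: 0.0621
gripper_force: 34.9
```

```bash
python3 st.py
```

```text
t 25.55 p [ 5.4162e+02 -2.1000e-01  1.1215e+02] yaw 74.6 F [ 0.14 -0.57 -3.01] M [-0.     0.034  0.056] j7 -0.55 tau7 -0.885 w 62.1
```

Call:
{"method": "jog_arm", "body": {"moves": [[[0,0,0.25],0.09],[[0,0,0.5],0.18],[[0,0,0.5],0.18]]}}

```text
time: 25.92
tcp_pos: [0.5416, -0.0003, 0.1116]
tool_rot: [-0.0, 0.847, 0.532, -0.0]
ft_force: [-0.3, -0.1, -3.9]
gripper_width: 0.0621
gripper_force: 34.9
```

```bash
python3 st.py
```

```text
t 25.93 p [ 5.4160e+02 -2.7000e-01  1.1163e+02] yaw 64.3 F [-0.27 -0.1  -3.93] M [-0.012  0.011  0.017] j7 -0.72 tau7 -0.887 w 62.1
```

Call:
{"method": "jog_arm", "body": {"moves": [[[0,0,0.25],0.09],[[0,0,0.5],0.18],[[0,0,0.5],0.18]]}}

```text
time: 26.3
tcp_pos: [0.5416, -0.0003, 0.1112]
tool_rot: [0.0, 0.891, 0.454, -0.0]
ft_force: [-0.2, 0.1, -2.3]
gripper_width: 0.062
gripper_force: 35.0
```

```bash
python3 st.py
```

```text
t 26.3 p [ 5.4165e+02 -2.7000e-01  1.1117e+02] yaw 54.0 F [-0.21  0.06 -2.3 ] M [-0.031  0.032 -0.09 ] j7 -0.89 tau7 -0.806 w 62.0
```

Call:
{"method": "jog_arm", "body": {"moves": [[[0,0,0.25],0.09],[[0,0,0.25],0.09]]}}

```text
time: 26.55
tcp_pos: [0.5416, -0.0003, 0.111]
tool_rot: [0.0, 0.911, 0.413, -0.0]
ft_force: [-0.3, -0.5, -1.1]
gripper_width: 0.0621
gripper_force: 35.1
```

```bash
python3 st.py
```

```text
t 26.55 p [ 5.4160e+02 -3.1000e-01  1.1095e+02] yaw 48.8 F [-0.31 -0.55 -1.12] M [-0.006  0.176 -0.243] j7 -0.97 tau7 -0.674 w 62.1
```

Call:
{"method": "jog_arm", "body": {"moves": [[[0,0,0.25],0.09],[[0,0,0.25],0.09]]}}

```text
time: 26.8
tcp_pos: [0.5416, -0.0003, 0.1107]
tool_rot: [-0.0, 0.928, 0.372, -0.0]
ft_force: [-1.3, -0.6, -1.3]
gripper_width: 0.0618
gripper_force: 35.2
```

```bash
python3 st.py; python3 st.py
```

```text
t 26.8 p [ 5.4160e+02 -2.9000e-01  1.1071e+02] yaw 43.6 F [-1.3  -0.56 -1.28] M [-0.028  0.261 -0.267] j7 -1.06 tau7 -0.637 w 61.8
t 26.8 p [ 5.4160e+02 -2.9000e-01  1.1071e+02] yaw 43.6 F [-1.3  -0.56 -1.28] M [-0.028  0.261 -0.267] j7 -1.06 tau7 -0.637 w 61.8
```

Call:
{"method": "jog_arm", "body": {"moves": [[[0,0,0.15],0.05],[[0,0,0.3],0.1],[[0,0,0.3],0.1]]}}

```text
time: 27.18
tcp_pos: [0.5417, -0.0003, 0.1104]
tool_rot: [0.0, 0.946, 0.325, 0.0]
ft_force: [-1.3, -0.6, -0.1]
gripper_width: 0.0618
gripper_force: 35.2
```

```bash
python3 st.py
```

```text
t 27.18 p [ 5.4169e+02 -2.6000e-01  1.1044e+02] yaw 37.9 F [-1.26 -0.64 -0.13] M [-0.043  0.258  0.032] j7 -1.16 tau7 -0.505 w 61.8
```

Call:
{"method": "jog_arm", "body": {"moves": [[[0,0,0],0],[[0,0,0],0],[[0,0,0],0],[[0,0,0],0]], "grip": 1}}

```text
time: 27.68
tcp_pos: [0.5418, -0.0003, 0.1104]
tool_rot: [0.0, 0.946, 0.323, 0.0]
ft_force: [-0.2, -0.8, 0.4]
gripper_width: 0.0854
gripper_force: 0.0
```

```bash
python3 st.py
```

```text
t 27.68 p [ 5.4176e+02 -3.1000e-01  1.1044e+02] yaw 37.7 F [-0.23 -0.76  0.39] M [ 0.011 -0.024  0.049] j7 -1.16 tau7 0.013 w 85.4
```

Call:
{"method": "jog_arm", "body": {"moves": [[[0,0,0],0],[[0,0,0],0],[[0,0,0],0],[[0,0,0],0]], "grip": 0.6}}

```text
time: 28.18
tcp_pos: [0.5416, -0.0003, 0.1106]
tool_rot: [0.0, 0.946, 0.323, 0.0]
ft_force: [-1.6, -0.4, 4.4]
gripper_width: 0.0619
gripper_force: 32.2
```

```bash
python3 st.py
```

```text
t 28.18 p [ 5.4165e+02 -3.0000e-01  1.1055e+02] yaw 37.7 F [-1.65 -0.37  4.35] M [ 0.065  0.459 -0.026] j7 -1.16 tau7 -0.011 w 61.9
```

Call:
{"method": "jog_arm", "body": {"moves": [[[0,0,0.1],0.04],[[0,0,0.1],0.04]]}}

```text
time: 28.42
tcp_pos: [0.5418, -0.0003, 0.1105]
tool_rot: [0.0, 0.953, 0.304, 0.0]
ft_force: [-1.7, -0.2, 5.8]
gripper_width: 0.0621
gripper_force: 32.2
```

```bash
python3 st.py
```

```text
t 28.43 p [ 5.4178e+02 -3.3000e-01  1.1048e+02] yaw 35.4 F [-1.68 -0.23  5.79] M [-0.036  0.406  0.039] j7 -1.2 tau7 -0.412 w 62.1
```

```bash
cat > av.py <<'E'
from h import *
A=[]
for k in range(8):
    vision.snapshot('top');s=bot.get_state();A.append(np.r_[s['ft_force'],s['moment'],s['tau'][6],s['tcp_pos'][2]*1e3,2*np.degrees(np.arctan2(s['tool_rot'][2],s['tool_rot'][1]))])
A=np.array(A);print(A.mean(0).round(3),A.std(0).round(3),s['time'])
E
python3 av.py
```

```text
[-1.86800e+00 -1.23000e-01  5.45500e+00 -3.50000e-02  4.06000e-01
  3.30000e-02 -4.40000e-02  1.10446e+02  3.54270e+01] [0.555 0.491 0.491 0.032 0.02  0.034 0.035 0.009 0.002] 28.825
```

Call:
{"method": "jog_arm", "body": {"moves": [[[0,0,0.1],0.04],[[0,0,0.1],0.04]]}}

```text
time: 29.08
tcp_pos: [0.5418, -0.0003, 0.1103]
tool_rot: [0.0, 0.958, 0.285, 0.0]
ft_force: [-0.3, -0.2, 4.7]
gripper_width: 0.0621
gripper_force: 32.2
```

```bash
python3 av.py
```

```text
[-1.26600e+00 -5.20000e-02  5.70300e+00 -7.10000e-02  3.17000e-01
  5.10000e-02 -5.80000e-02  1.10345e+02  3.31740e+01] [0.469 0.513 0.701 0.031 0.036 0.03  0.038 0.013 0.002] 29.475
```

Call:
{"method": "jog_arm", "body": {"moves": [[[0,0,-0.4],0],[[0,0,-0.4],0]]}}

```text
time: 29.72
tcp_pos: [0.5418, -0.0004, 0.1104]
tool_rot: [-0.0, 0.958, 0.285, 0.0]
ft_force: [1.1, -0.3, 1.3]
gripper_width: 0.0621
gripper_force: 32.9
```

```bash
python3 av.py
```

```text
[ 1.77400e+00 -1.53000e-01 -5.70000e-02 -5.80000e-02 -4.04000e-01
  8.70000e-02 -8.40000e-02  1.10453e+02  3.31150e+01] [0.691 0.167 0.669 0.039 0.103 0.031 0.009 0.025 0.007] 30.125
```

Call:
{"method": "jog_arm", "body": {"moves": [[[0,0,-0.05],-0.02],[[0,0,-0.1],-0.04],[[0,0,-0.15],-0.06]]}}

```text
time: 30.5
tcp_pos: [0.5416, -0.0003, 0.1106]
tool_rot: [-0.0, 0.949, 0.314, -0.0]
ft_force: [2.4, 0.1, -1.2]
gripper_width: 0.0621
gripper_force: 33.0
```

```bash
python3 av.py
```

```text
[ 2.23900e+00  3.48000e-01 -1.59100e+00  5.60000e-02 -4.66000e-01
 -8.80000e-02  1.17000e-01  1.10637e+02  3.65670e+01] [0.464 0.434 0.543 0.014 0.037 0.053 0.128 0.012 0.041] 30.9
```

Call:
{"method": "jog_arm", "body": {"moves": [[[0,0,0.05],0.02],[[0,0,0.1],0.04],[[0,0,0.15],0.06]]}}

```text
time: 31.28
tcp_pos: [0.5414, -0.0003, 0.1105]
tool_rot: [-0.0, 0.959, 0.284, -0.0]
ft_force: [1.0, 0.3, -1.2]
gripper_width: 0.062
gripper_force: 33.1
```

```bash
python3 av.py
```

```text
[ 1.73000e-01  1.74000e-01 -5.00000e-01  3.20000e-02 -5.10000e-02
  1.65000e-01 -1.92000e-01  1.10476e+02  3.30800e+01] [0.779 0.437 0.608 0.033 0.072 0.053 0.129 0.011 0.043] 31.675
```

```bash
sed -i "s/^A=np.array(A);/A=np.array(A);print('Mz',A[:,5].round(2),'t7',A[:,6].round(2));/" av.py; python3 av.py
```

```text
Mz [0.18 0.18 0.14 0.15 0.15 0.15 0.15 0.13] t7 [-0.15 -0.15 -0.15 -0.15 -0.15 -0.15 -0.15 -0.15]
[-6.13000e-01  4.75000e-01 -5.20000e-01  6.00000e-02  1.45000e-01
  1.52000e-01 -1.47000e-01  1.10473e+02  3.31040e+01] [0.53  0.378 0.285 0.045 0.057 0.016 0.    0.015 0.002] 32.075
```

Call:
{"method": "jog_arm", "body": {"moves": [[[0,0,0.05],0.02],[[0,0,0.1],0.04],[[0,0,0.15],0.06]]}}

```text
time: 32.45
tcp_pos: [0.5416, -0.0004, 0.1103]
tool_rot: [0.0, 0.967, 0.255, -0.0]
ft_force: [-0.5, 0.2, -1.1]
gripper_width: 0.0623
gripper_force: 33.1
```

```bash
python3 st.py; python3 av.py
```

```text
t 32.45 p [ 5.4160e+02 -4.1000e-01  1.1032e+02] yaw 29.6 F [-0.47  0.2  -1.1 ] M [-0.036  0.149  0.348] j7 -1.29 tau7 -0.104 w 62.3
Mz [0.25 0.3  0.21 0.26 0.17 0.18 0.25 0.24] t7 [-0.05 -0.52 -0.35 -0.26 -0.23 -0.22 -0.21 -0.21]
[-5.87000e-01 -7.00000e-02 -1.29700e+00 -2.70000e-02  1.15000e-01
  2.33000e-01 -2.57000e-01  1.10334e+02  2.96360e+01] [0.293 0.427 0.294 0.03  0.027 0.041 0.127 0.014 0.041] 32.85
```

Call:
{"method": "jog_arm", "body": {"moves": [[[0,0,0.05],0.02],[[0,0,0.1],0.04],[[0,0,0.15],0.06]]}}

```text
time: 33.22
tcp_pos: [0.5417, -0.0006, 0.1102]
tool_rot: [0.0, 0.974, 0.226, 0.0]
ft_force: [-0.6, -2.7, -1.6]
gripper_width: 0.0621
gripper_force: 33.1
```

```bash
python3 st.py; python3 av.py
```

```text
t 33.23 p [541.7   -0.6  110.21] yaw 26.1 F [-0.63 -2.7  -1.64] M [-0.382  0.027  0.549] j7 -1.35 tau7 -0.177 w 62.1
Mz [0.38 0.35 0.33 0.31 0.29 0.26 0.3  0.3 ] t7 [-0.11 -0.59 -0.44 -0.35 -0.31 -0.3  -0.29 -0.29]
[ 2.11000e-01 -2.32100e+00 -2.02000e+00 -5.23000e-01 -8.40000e-02
  3.14000e-01 -3.36000e-01  1.10238e+02  2.61870e+01] [0.474 0.472 0.474 0.049 0.026 0.034 0.128 0.014 0.042] 33.625
```

Call:
{"method": "jog_arm", "body": {"moves": [[[0,0,0.1],0.025],[[0,0,0.2],0.05],[[0,0,0.25],0.07]]}}

```text
time: 34.0
tcp_pos: [0.5418, -0.0004, 0.1102]
tool_rot: [0.0, 0.981, 0.192, 0.0]
ft_force: [-0.8, -3.5, 1.4]
gripper_width: 0.0618
gripper_force: 33.4
```

```bash
python3 st.py; python3 av.py
```

```text
t 34.0 p [ 5.4175e+02 -4.0000e-01  1.1018e+02] yaw 22.1 F [-0.81 -3.53  1.39] M [-0.744  0.13   0.715] j7 -1.42 tau7 -0.385 w 61.8
Mz [0.38 0.34 0.32 0.29 0.26 0.29 0.3  0.37] t7 [-0.22 -0.62 -0.46 -0.37 -0.34 -0.33 -0.33 -0.32]
[ -0.695  -3.21    2.493  -0.741   0.169   0.318  -0.374 110.157  22.189] [0.446 0.674 0.886 0.03  0.032 0.038 0.111 0.016 0.041] 34.4
```

Call:
{"method": "jog_arm", "body": {"moves": [[[0,0,0],0],[[0,0,0],0],[[0,0,0],0]], "grip": 0.9}}

```text
time: 34.78
tcp_pos: [0.5416, 0.0001, 0.1099]
tool_rot: [-0.0, 0.981, 0.193, -0.0]
ft_force: [0.6, -0.3, -0.4]
gripper_width: 0.0769
gripper_force: 0.0
```

Call:
{"method": "jog_arm", "body": {"moves": [[[0,0,0],0],[[0,0,0],0],[[0,0,0],0],[[0,0,0],0]], "grip": 0.6, "grip_force": 45}}

```text
time: 35.28
tcp_pos: [0.5419, -0.0005, 0.1103]
tool_rot: [0.0, 0.981, 0.193, 0.0]
ft_force: [-1.2, -1.0, 5.5]
gripper_width: 0.0616
gripper_force: 48.5
```

```bash
sed -i 's/range(8)/range(5)/' av.py; python3 av.py
```

```text
Mz [0.03 0.08 0.04 0.06 0.04] t7 [-0.05 -0.05 -0.05 -0.05 -0.05]
[-9.07000e-01 -1.38300e+00  5.42900e+00 -3.66000e-01  1.90000e-01
  5.00000e-02 -5.00000e-02  1.10341e+02  2.22110e+01] [0.492 0.774 0.503 0.041 0.009 0.018 0.    0.006 0.001] 35.525
```

Call:
{"method": "jog_arm", "body": {"moves": [[[0,0,0.25],0],[[0,0,0.25],0]]}}

```text
time: 35.78
tcp_pos: [0.5419, -0.0005, 0.1103]
tool_rot: [0.0, 0.981, 0.193, 0.0]
ft_force: [-2.0, -0.8, 7.8]
gripper_width: 0.0616
gripper_force: 48.8
```

```bash
python3 av.py
```

```text
Mz [0.04 0.05 0.06 0.05 0.  ] t7 [-0.05 -0.05 -0.05 -0.05 -0.05]
[-1.94900e+00 -1.31400e+00  7.72000e+00 -3.69000e-01  3.89000e-01
  3.70000e-02 -5.00000e-02  1.10291e+02  2.22110e+01] [0.467 0.412 0.37  0.04  0.031 0.019 0.    0.015 0.002] 36.025
```

Call:
{"method": "jog_arm", "body": {"moves": [[[0,0,0.25],0],[[0,0,0.25],0]]}}

```text
time: 36.28
tcp_pos: [0.5419, -0.0005, 0.1103]
tool_rot: [0.0, 0.981, 0.193, 0.0]
ft_force: [-2.0, -1.4, 9.4]
gripper_width: 0.0619
gripper_force: 49.1
```

```bash
python3 av.py
```

```text
Mz [0.13 0.06 0.11 0.06 0.07] t7 [-0.06 -0.06 -0.06 -0.06 -0.06]
[-3.38300e+00 -1.44700e+00  1.02120e+01 -4.03000e-01  6.41000e-01
  8.60000e-02 -5.70000e-02  1.10265e+02  2.22110e+01] [0.278 0.642 0.4   0.015 0.034 0.03  0.    0.016 0.002] 36.525
```

Call:
{"method": "jog_arm", "body": {"moves": [[[0,0,0.25],0],[[0,0,0.25],0]]}}

```text
time: 36.78
tcp_pos: [0.5419, -0.0005, 0.1102]
tool_rot: [0.0, 0.981, 0.193, 0.0]
ft_force: [-4.2, -2.1, 12.5]
gripper_width: 0.0616
gripper_force: 49.3
```

```bash
python3 av.py
```

```text
Mz [0.06 0.05 0.07 0.08 0.08] t7 [-0.06 -0.06 -0.06 -0.06 -0.06]
[-4.16300e+00 -1.67200e+00  1.24470e+01 -3.99000e-01  8.71000e-01
  6.70000e-02 -6.00000e-02  1.10224e+02  2.22110e+01] [0.264 0.37  0.364 0.01  0.049 0.015 0.    0.011 0.001] 37.025
```

Call:
{"method": "jog_arm", "body": {"moves": [[[0,0,0.3],0],[[0,0,0.3],0]]}}

```text
time: 37.28
tcp_pos: [0.542, -0.0005, 0.1102]
tool_rot: [0.0, 0.981, 0.193, 0.0]
ft_force: [-4.9, -1.3, 14.8]
gripper_width: 0.0618
gripper_force: 49.6
```

```bash
python3 av.py
```

```text
Mz [0.06 0.04 0.05 0.02 0.02] t7 [-0.04 -0.04 -0.04 -0.04 -0.04]
[-5.48700e+00 -1.48100e+00  1.51780e+01 -3.97000e-01  1.11800e+00
  3.80000e-02 -3.80000e-02  1.10175e+02  2.22080e+01] [0.566 0.526 0.7   0.013 0.034 0.016 0.    0.009 0.003] 37.525
```

Call:
{"method": "jog_arm", "body": {"moves": [[[0,0,-0.5],0],[[0,0,-1.1],0],[[0,0,-1.6],0],[[0,0,-1.6],0]]}}

```text
time: 38.02
tcp_pos: [0.5419, -0.0004, 0.1104]
tool_rot: [0.0, 0.981, 0.193, 0.0]
ft_force: [1.8, -0.7, 0.8]
gripper_width: 0.0616
gripper_force: 49.3
```

```bash
python3 av.py
```

```text
Mz [0.01 0.05 0.07 0.03 0.03] t7 [-0.03 -0.04 -0.04 -0.04 -0.04]
[ 2.81000e+00 -2.21400e+00 -4.03000e-01 -4.81000e-01 -6.37000e-01
  3.90000e-02 -3.60000e-02  1.10461e+02  2.22090e+01] [0.346 0.256 0.666 0.03  0.084 0.021 0.    0.017 0.002] 38.275
```

Call:
{"method": "jog_arm", "body": {"moves": [[[0,0,-0.4],0],[[0,0,-0.4],0]]}}

```text
time: 38.52
tcp_pos: [0.5418, -0.0005, 0.1106]
tool_rot: [-0.0, 0.981, 0.193, 0.0]
ft_force: [6.2, -3.1, -5.6]
gripper_width: 0.0616
gripper_force: 50.6
```

```bash
python3 av.py
```

```text
Mz [0.06 0.07 0.04 0.04 0.04] t7 [-0.03 -0.03 -0.03 -0.03 -0.03]
[ 5.10400e+00 -1.77300e+00 -5.45700e+00 -5.31000e-01 -1.20900e+00
  5.00000e-02 -3.50000e-02  1.10558e+02  2.22110e+01] [0.381 0.366 0.297 0.018 0.025 0.013 0.    0.008 0.001] 38.775
```

Call:
{"method": "jog_arm", "body": {"moves": [[[0,0,0.4],0],[[0,0,0.2],-0.05],[[0,0,0.1],-0.1],[[0,0,0],-0.14]]}}

```text
time: 39.28
tcp_pos: [0.541, 0.0002, 0.1107]
tool_rot: [-0.001, 0.965, 0.261, -0.001]
ft_force: [0.7, -0.1, -1.1]
gripper_width: 0.0617
gripper_force: 51.1
```

```bash
python3 st.py;python3 av.py
```

```text
t 39.27 p [5.4103e+02 1.8000e-01 1.1065e+02] yaw 30.3 F [ 0.67 -0.05 -1.07] M [-0.065 -0.23  -0.229] j7 -1.28 tau7 -0.339 w 61.7
Mz [-0.03  0.06  0.04  0.08  0.06] t7 [-0.4   0.51  0.17 -0.01 -0.07]
[-2.97000e-01  4.52000e-01 -1.24700e+00  1.13000e-01 -8.00000e-02
  4.30000e-02  4.00000e-02  1.10657e+02  3.02730e+01] [0.529 0.324 0.489 0.066 0.118 0.036 0.297 0.01  0.079] 39.525
```

Call:
{"method": "jog_arm", "body": {"moves": [[[0,0,0.4],0],[[0,0,0.8],0],[[0,0,0.8],0]]}}

```text
time: 39.9
tcp_pos: [0.5411, 0.0001, 0.1105]
tool_rot: [-0.0, 0.965, 0.261, -0.0]
ft_force: [-4.6, 1.7, 7.3]
gripper_width: 0.0617
gripper_force: 52.0
```

```bash
python3 av.py
```

```text
Mz [ 0.01  0.03  0.01 -0.05  0.02] t7 [-0.02 -0.02 -0.02 -0.02 -0.02]
[-4.98000e+00  1.28000e+00  6.64800e+00  2.83000e-01  1.07000e+00
  3.00000e-03 -2.00000e-02  1.10512e+02  3.02410e+01] [0.336 0.651 0.519 0.031 0.027 0.03  0.    0.009 0.002] 40.15
```

Call:
{"method": "jog_arm", "body": {"moves": [[[0,0,0.4],0],[[0,0,0.4],0]]}}

```text
time: 40.4
tcp_pos: [0.5412, 0.0001, 0.1104]
tool_rot: [-0.0, 0.965, 0.261, -0.0]
ft_force: [-6.8, 1.3, 11.1]
gripper_width: 0.0616
gripper_force: 52.4
```

```bash
python3 av.py
```

```text
Mz [ 0.02 -0.09  0.04 -0.01  0.  ] t7 [0. 0. 0. 0. 0.]
[-6.60700e+00  1.32200e+00  1.07300e+01  2.79000e-01  1.40200e+00
 -8.00000e-03  2.00000e-03  1.10442e+02  3.02390e+01] [0.58  0.268 0.627 0.005 0.027 0.045 0.    0.009 0.003] 40.65
```

Call:
{"method": "jog_arm", "body": {"moves": [[[0,0,0.3],0],[[0,0,0.3],0]]}}

```text
time: 40.9
tcp_pos: [0.5412, 0.0001, 0.1104]
tool_rot: [0.0, 0.965, 0.261, -0.0]
ft_force: [-7.9, 1.3, 13.0]
gripper_width: 0.0613
gripper_force: 52.6
```

```bash
python3 av.py
```

```text
Mz [-0.04 -0.    0.01 -0.05 -0.  ] t7 [0. 0. 0. 0. 0.]
[-7.73100e+00  1.44500e+00  1.29260e+01  2.77000e-01  1.58100e+00
 -1.70000e-02  3.00000e-03  1.10363e+02  3.02360e+01] [0.536 0.467 0.261 0.043 0.019 0.024 0.    0.021 0.003] 41.15
```

Call:
{"method": "jog_arm", "body": {"moves": [[[0,0,0.4],0],[[0,0,0.4],0]]}}

```text
time: 41.4
tcp_pos: [0.5413, 0.0001, 0.1103]
tool_rot: [0.0, 0.965, 0.261, -0.0]
ft_force: [-9.1, 1.1, 15.3]
gripper_width: 0.0617
gripper_force: 52.9
```

```bash
python3 av.py
```

```text
Mz [ 0.05 -0.    0.01  0.04 -0.  ] t7 [-0.01 -0.01 -0.01 -0.01 -0.01]
[-8.87800e+00  1.10800e+00  1.51590e+01  2.06000e-01  1.83700e+00
  2.10000e-02 -1.00000e-02  1.10242e+02  3.02360e+01] [0.533 0.494 0.37  0.023 0.029 0.023 0.    0.015 0.002] 41.65
```

The push test breaks from stiff to soft at about 11 N, so the thread holds the glass with roughly 11 N, which is snug. I'll unload, release and back away.

Call:
{"method": "jog_arm", "body": {"moves": [[[0,0,-0.9],0],[[0,0,-1.7],0],[[0,0,-1.8],0]]}}

```text
time: 42.02
tcp_pos: [0.5412, 0.0001, 0.1106]
tool_rot: [-0.0, 0.965, 0.261, -0.0]
ft_force: [-3.1, 2.5, 0.5]
gripper_width: 0.0614
gripper_force: 51.4
```

Call:
{"method": "jog_arm", "body": {"moves": [[[0,0,0],0],[[0,0,0],0],[[0,0,0],0],[[0,0,-20],0],[[0,0,-60],0],[[0,0,-110],0],[[80,0,-150],0],[[130,0,-150],0],[[130,0,-150],0],[[130,0,-150],0]], "grip": 1}}

```text
time: 43.28
tcp_pos: [0.654, 0.0656, 0.2601]
tool_rot: [-0.0, 0.965, 0.261, -0.0]
ft_force: [0.5, -0.8, 0.0]
gripper_width: 0.0853
gripper_force: 0.0
```

```bash
python3 - <<'E'
from h import *
S=snap('side');T=snap('top')
z=lambda im,u,v,h:cv2.resize(im[v-h:v+h+1,u-h:u+h+1],(400,400),interpolation=cv2.INTER_CUBIC)
cv2.imwrite('pics/end.png',cv2.cvtColor(np.hstack([z(S[0],271,195,20),z(T[0],261,200,20)]),cv2.COLOR_RGB2BGR))
E
python3 st.py
```

```text
t 43.38 p [653.15  64.23 260.51] yaw 30.2 F [ 0.26 -0.03 -0.18] M [-0.001  0.075 -0.009] j7 -1.38 tau7 -0.012 w 85.3
```

View pics/end.png

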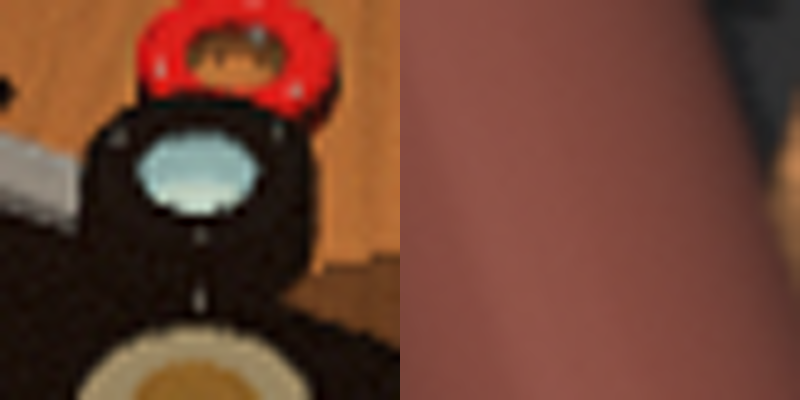

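The side view shows the ring level and centred on the cell, with the glass in its hole at about (198,172) in the crop. The arm is clear and blocks the top view.

```bash
python3 -c "
from bench import bot
print(bot.finish_job())"
```

```text
the job is handed in; nothing more can be done
None
```

I handed the job in at about 43 s: the lens is seated dome up and the ring is screwed down level over it, pressing on the glass with about 11 N by my push test; the hand-in gave no verdict.

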